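# Uncover the tuning box and hold its sprung rod at the red mark

### The job

Lift the loose cover plate off the pins of the grey tuning box, lay it gently, flat and about centred, on the green mat, and let go of it. Then take the blue tab of the spring-loaded telescoping rod inside the box, pull the rod out until its black pointer stands at the red mark, and finish while still holding it there with the gripper. Leave the bottle, the jar and the meter alone.

Things in the scene. Friction and masses are not known exactly. Their poses are not given: they have to be found in the camera images.
- housing: Grey open-topped tuning box fixed to the bench, 224 (x) x 120 (y) x 62 mm high, origin at the centre of its underside. End walls 18 mm, side walls 6 mm, floor 6 mm thick: inside 188 x 108 mm. Brass pins, 6 mm thick, 10 mm tall, stand on the end walls at x,y = -102,-45 and +102,+45 mm. A white scale ledge, 14 mm wide, top at 20 mm height, runs inside the +y wall. The rod is pulled towards +x.
- cover: Loose aluminium cover plate, 224 (x) x 120 (y) x 4 mm, 0.2 to 0.37 kg, lying on the box's walls (underside at 62 mm height) with two 9 mm holes over the pins; origin at the centre of its underside, axes along the box's at the start. A black bar handle, 40 mm along x, 14 mm wide in y, rises 34 mm from the centre of its top.
- cover_grip (a point): Point in the cover's bar handle to grasp from above, across its 14 mm width (the cover's y): 26 mm above the cover's underside, 12 mm below the handle's top.
- mat: Green service mat fixed on the bench, 280 (x) x 180 (y) x 2 mm, where the cover is to be laid; origin at the centre of its underside. It lies to one side of the robot, the box to the other; which is which varies.
- rod: Sprung telescoping rod with blue tab; slides only along the box's x. Tab: 12 (x) x 26 (y) mm, upright from 10 to 58 mm height; origin at bench height under its centre, axes as the box's. At rest at box x = -16 mm, 38 mm from the barrel's mouth; can be pulled 72 mm. The spring pulls back with about 6 N at rest plus 1.1 N per 10 mm; let go, it goes back in.
- tab_grip (a point): Point in the middle of the blue tab, 44 mm above the bench, to grasp from above: best with the fingers before and behind it along the box's x (12 mm wide; at least 26 mm is free on either side over the whole travel), or across its 26 mm in y.
- pointer (a point): Tip of the black pointer, a bar 3 mm wide in x and 4 mm high at 22 mm height, that reaches from the tab's +y side to the edge of the white scale ledge (tip at y = +40 mm in the box, same x as the tab's centre).
- mark: Red block 8 (x) x 13 (y) x 12 mm, fixed on the white scale ledge at a place that varies; origin at the centre of its underside, axes along the box's. The rod is at its length when the pointer has the same box x as this origin, which needs a pull of 30 to 64 mm.
- bottle: Amber bottle with yellow cap, 56 mm in diameter, 150 mm high, upright, origin at the centre of its underside. To be left alone.
- jar: Clear jar with orange cap, 72 mm in diameter, 90 mm high, upright, origin at the centre of its underside. To be left alone.
- meter: Green hand multimeter lying flat, 160 (x) x 80 (y) x 36 mm, origin at the centre of its underside. To be left alone.
- barrel_mouth (a point): Mouth of the brass barrel (18 mm thick, axis along the box's x at 15 mm height, from the -x end wall to x = -54 mm in the box) out of which the rod is pulled. The rod sections in front of it are at most 11 mm thick, their top at 21 mm height.

How it is judged:
By the outcome, as a careful person would: the job done as asked, in the order asked, and still so for the second after the job is handed in, while the arm keeps its last pose, push and grip.
It also fails if it takes over 54 s, if anything falls off the work surface, if the arm or the gripper's body presses on something with over 40 N, if the wrist force passes 120 N, or if a joint passes its speed limit or range.

### The arm

A 6-joint arm with a two-finger parallel gripper is mounted at the origin on the work surface. World frame = base frame: x ahead of the robot, y to its left, z up, the work surface at z = 0. Lengths are in m, angles in degrees, forces in N, time in s.
With the tool pointing down it reaches from about 0.25 to 0.725 m from the base axis. Payload 9.7 kg.
Tool frame: the origin (TCP) lies midway between the tips of the shut fingers; the grasp point (between the pads) lies 19 mm behind it (bot.pinch_z is the distance from the TCP to the grasp point, in m); z points along the fingers, x is the direction in which the jaws open and shut, and the axes are right-handed (so a half turn about z gives the same grasp; the last joint's range is limited). The gripper opens to 85 mm and grips with 20 to 120 N. Pads are 22 mm wide; open, the fingers measure 114 mm over their backs; the gripper's body (76 mm by 85 mm) begins 54 mm behind the grasp point. The pads swing forward as they close: fully open they stand 13 mm farther back than shut.
Start: joints at [77.006, 4.979, 10.078, 95.1, 0, 90], TCP at [0.124, 0.536, 0.231] pointing down, gripper open.
Joint ranges: [-179.16, 179.16], [-48.56, 103.87], [-65.8, 70.77], [-126.05, 130.52], [-82.76, 87.17], [-180, 180]. Speed limits (degrees/s): [127.2, 127.2, 147.25, 180, 180, 180].

### API

Orientations are given as [roll, pitch, yaw] about the fixed x, y, z axes, in that order (R = Rz(yaw) Ry(pitch) Rx(roll)).
In Python, from workcell import bot gives the robot as it stands. The module is installed in compiled form; this text tells all that it offers.
- The arm moves only by the shell command python3 -m pendant 'ROWS' [FORCE]. ROWS is JSON, a list of rows, each a list of 7 numbers: the shift along the tool's x, y, z scaled (see below), then the turn, a rotation vector about the tool's x, y, z scaled (see below), then the closure, from 0 (fully open) to 1 (shut). In form: [[tx, ty, tz, wx, wy, wz, jaw], ...]. A call has 1 to 12 rows; each row shifts and turns the pose as measured when the row begins, along the tool's axes as they then stand; what a row does not reach is not made up. The controller multiplies each number of a shift by 0.25 m and each number of a turn by pi rad. A row lasts 1/10 s, in which the tool goes at most 50 mm and 8.59 degrees, less where a joint would pass 70% of its speed; a pose out of reach is approached as far as the arm can. A call with a number of a shift or a turn outside -1 to 1 is refused whole. A call with a gripper value outside its range is refused whole. The fingers move at their own pace and stop on an object; FORCE is the grip in N (left out, the last holds). Time passes only in rows, so rows that do not move let the fingers close. It gives the time, the measured TCP pose, the force and the opening at its end, in the units of the state.
- bot.get_obs(): the state, without advancing time (a new reading comes with each control period).
- bot.camera(name): name is "scene" or "top" or "wrist"; returns the picture (384x512x3 uint8, red, green, blue); there is no depth.
- bot.calibration(name): a dict with "intrinsics" (3x3 intrinsics, pixels), "xyz" and "attitude" of the camera in the world. Camera axes: x right, y up, looking along -z (the intrinsics and any distortion apply to the point x, -y, -z); pixel columns grow to the right and rows downward; lengths in m; the calibration is good to about 2 mm. The wrist camera is an equidistant fisheye: a pixel r from the principal point sees the ray r / f radians off the axis. A picture is of the moment at which its call begins: read the wrist's pose just before it. calibration takes no time and is no camera call; for the wrist camera it gives the pose at the moment of the call.
- bot.job_done(): hands the job in, once; it reports no verdict.
The state is a dict: "time": time; "q": joint angles; "qd": joint speeds; "joint_efforts": joint torques, N m; "ee_pos": TCP position; "tcp_rot": TCP orientation; "wrist_force": force on the tool from outside, world axes, zero at the start; "torque": the same for the moment, N m; "opening": finger opening in m.
Only numpy, scipy, OpenCV 4.12 (cv2) and the standard library are available. Lean on these libraries where they do the work, as an engineer would, in place of code of your own. Each camera call takes 0.05 s, during which the arm holds its last target.

## Working session

There is one attempt and no reset: what is moved stays moved. The work goes in short steps, Python scripts to look and compute and a shell command to move; the robot and the scene stay as the last step left them, time stands still between calls to the robot, and variables do not carry over. Pictures are saved under pics/ and viewed, and the job is handed in when it is done.

```bash
mkdir -p pics
python3 - <<'E'
from workcell import bot
import cv2
o=bot.get_obs();print(o)
print(bot.pinch_z)
for n in ["scene","top","wrist"]:
    c=bot.calibration(n);print(n,c)
    cv2.imwrite(f"pics/{n}0.png",bot.camera(n)[:,:,::-1])
E
```

```text
{'time': 0.0, 'q': array([7.70046064e+01, 5.01284847e+00, 1.00335528e+01, 9.50975997e+01,
       1.68317064e-03, 9.00002467e+01]), 'qd': array([-0.04424465,  0.06126609, -0.00357547,  0.03771013, -0.01924091,
       -0.02699186]), 'joint_efforts': array([ 6.14519831e-05, -5.20388496e+01,  4.64806259e+01,  1.63683062e-02,
       -4.38939799e-05, -6.66368933e-06]), 'ee_pos': array([0.1236228 , 0.53570289, 0.2305582 ]), 'tcp_rot': array([-1.79998317e+02,  7.68954572e-02,  7.70043598e+01]), 'wrist_force': array([-0.182246  ,  0.31231665,  0.31051055]), 'torque': array([-0.001958  ,  0.04327077, -0.00091825]), 'opening': 0.08516697208604118}
0.0187
scene {'intrinsics': array([[496.59052008,   0.        , 254.13107644],
       [  0.        , 496.59052008, 192.28680013],
       [  0.        ,   0.        ,   1.        ]]), 'xyz': array([1.55011935, 0.21727385, 0.824438  ]), 'attitude': array([ 53.70846051,  -0.71383643, 104.31006161])}
top {'intrinsics': array([[394.33805598,   0.        , 251.85547211],
       [  0.        , 394.33805598, 196.72418382],
       [  0.        ,   0.        ,   1.        ]]), 'xyz': array([ 0.45561622, -0.03699268,  0.8373958 ]), 'attitude': array([ 10.19932295,   1.14297178, -89.74985381])}
wrist {'intrinsics': array([[297.31863964,   0.        , 254.75833592],
       [  0.        , 297.31863964, 193.28627867],
       [  0.        ,   0.        ,   1.        ]]), 'xyz': array([0.04110363, 0.55609829, 0.37325988]), 'attitude': array([-19.10974654,   0.09982565,  77.0781284 ])}
```

View pics/scene0.png

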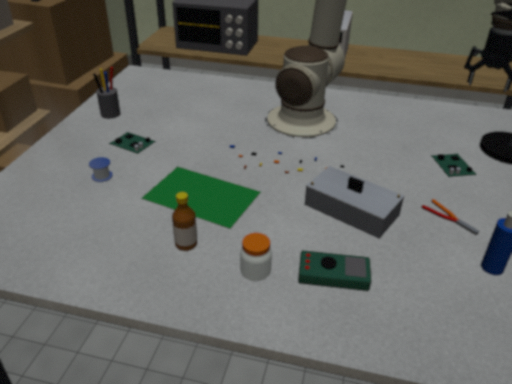

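View pics/top0.png

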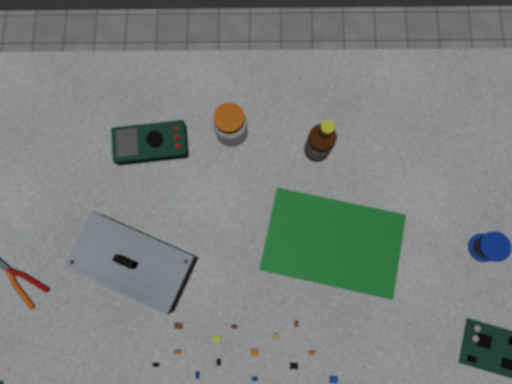

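View pics/wrist0.png

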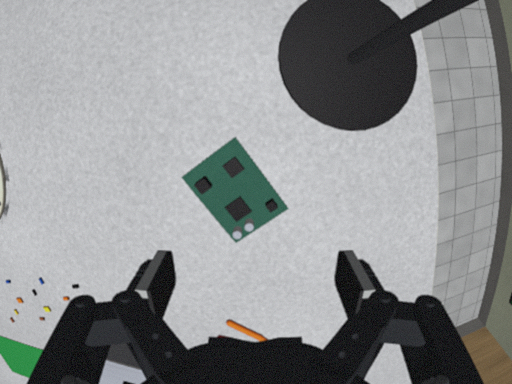

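```bash
cat > h.py <<'E'
import numpy as np, cv2
from scipy.spatial.transform import Rotation as R
from workcell import bot
def ray(n,uv,cal=None):
    c=cal or bot.calibration(n);K=c["intrinsics"]
    uv=np.atleast_2d(np.array(uv,float))
    x=(uv[:,0]-K[0,2])/K[0,0];y=(uv[:,1]-K[1,2])/K[1,1]
    if n=="wrist":
        r=np.hypot(x,y)+1e-12;d=np.stack([np.sin(r)*x/r,-np.sin(r)*y/r,-np.cos(r)],1)
    else: d=np.stack([x,-y,-np.ones_like(x)],1)
    return c["xyz"],d@R.from_euler('xyz',c["attitude"],degrees=True).as_matrix().T
def at(n,uv,z,cal=None):
    o,d=ray(n,uv,cal);return o+d*((z-o[2])/d[:,2])[:,None]
def proj(n,P,cal=None):
    c=cal or bot.calibration(n);K=c["intrinsics"]
    p=(np.atleast_2d(P)-c["xyz"])@R.from_euler('xyz',c["attitude"],degrees=True).as_matrix()
    x,y,z=p[:,0],-p[:,1],-p[:,2]
    if n=="wrist":
        rr=np.hypot(x,y);t=np.arctan2(rr,z);x,y=t*x/rr,t*y/rr
    else: x,y=x/z,y/z
    return np.stack([K[0,0]*x+K[0,2],K[1,1]*y+K[1,2]],1)
def toolmove(target,rpy=None):
    """print shift in tool axes scaled /0.25 and rotvec/pi to target TCP pose"""
    o=bot.get_obs();T=R.from_euler('xyz',o["tcp_rot"],degrees=True)
    s=T.inv().apply(np.array(target)-o["ee_pos"])
    print("t",o["time"],"pos",o["ee_pos"].round(4),"rpy",o["tcp_rot"].round(2),"F",o["wrist_force"].round(1),"open",round(o["opening"],4))
    print("shift/0.25",(s/0.25).round(4))
    if rpy is not None: print("rotvec/pi",((T.inv()*R.from_euler('xyz',rpy,degrees=True)).as_rotvec()/np.pi).round(4))
E
python3 - <<'E'
from h import *
im=cv2.imread("pics/top0.png")
cv2.imwrite("pics/boxtop.png",cv2.resize(im[200:325,55:210],None,fx=4.8,fy=4.8,interpolation=cv2.INTER_CUBIC))
hsv=cv2.cvtColor(im,cv2.COLOR_BGR2HSV)
m=cv2.inRange(hsv,(50,150,60),(75,255,255));m[:180]=0;m[:,:250]=0;m[300:]=0
c=max(cv2.findContours(m,0,2)[0],key=cv2.contourArea);r=cv2.minAreaRect(c)
print(r);P=at("top",cv2.boxPoints(r),0.002);print(P.round(4),P.mean(0));print(np.linalg.norm(np.diff(P,axis=0),axis=1))
E
```

```text
((390.4853210449219, 231.5316925048828), (22.55929946899414, 22.07040023803711), 24.775142669677734)
[[ 0.5205 -0.2801  0.002 ]
 [ 0.5629 -0.3018  0.002 ]
 [ 0.5429 -0.3436  0.002 ]
 [ 0.5009 -0.3217  0.002 ]] [ 0.5317875  -0.31179203  0.002     ]
[0.0476293  0.04632497 0.04739267]
```

View pics/boxtop.png

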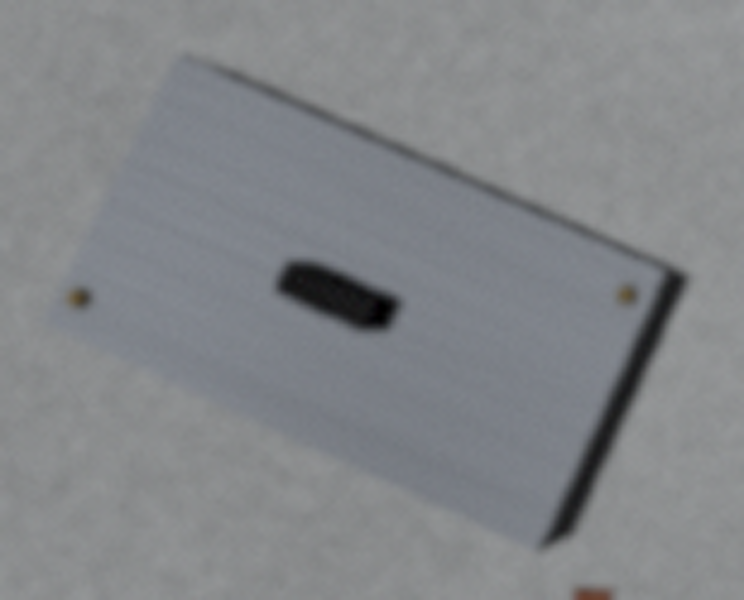

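Run:
```python
from h import *
im=cv2.imread("pics/top0.png")
f=lambda a:(np.array(a,float)+.5)/4.8-.5+[55,200]
P=at("top",f([[187,57],[662,270],[543,548],[52,325]]),0.066);print(P.round(4),P.mean(0).round(4));d=np.diff(P,axis=0);print(np.linalg.norm(d,axis=1),np.degrees(np.arctan2(d[:,1],d[:,0])))
Q=at("top",f([[78,297],[626,294]]),0.071);print(Q,Q.mean(0).round(4),np.linalg.norm(Q[1]-Q[0]))
d=Q[1]-Q[0];a=np.degrees(np.arctan2(d[1],d[0]));print("boxyaw",a-np.degrees(np.arctan2(90,204)))
b=im[:,:,::].astype(int);m=((b[:,:,1]-np.maximum(b[:,:,0],b[:,:,2])>40)*255).astype(np.uint8);m[:,:250]=0;m[:,415:]=0;m[:170]=0
c=max(cv2.findContours(m,0,2)[0],key=cv2.contourArea);r=cv2.minAreaRect(c)
print(r);P=at("top",cv2.boxPoints(r),0.002);print(P.round(4),P.mean(0));d=np.diff(P,axis=0);print(np.linalg.norm(d,axis=1),np.degrees(np.arctan2(d[:,1],d[:,0])))
e=cv2.approxPolyDP(c,5,True)[:,0];P=at("top",e,0.002);print(e,P.round(4))
# bottle, jar tops
print(at("top",[[328,127]],0.15),at("top",[[230,118]],.09))
```

```text
[[0.5643 0.2941 0.066 ]
 [0.4776 0.0937 0.066 ]
 [0.3689 0.1375 0.066 ]
 [0.4547 0.3409 0.066 ]] [0.4664 0.2165 0.066 ]
[0.21827965 0.11722144 0.22074355] [-113.38702138  158.08404359   67.13379459]
[[0.46581856 0.32881879 0.071     ]
 [0.46790687 0.10706043 0.071     ]] [0.4669 0.2179 0.071 ] 0.22176818840734097
boxyaw -113.26640346614994
((334.2969970703125, 243.005126953125), (134.84292602539062, 83.9499282836914), 11.944175720214844)
[[ 0.4506 -0.0366  0.002 ]
 [ 0.6251 -0.0739  0.002 ]
 [ 0.5649 -0.3525  0.002 ]
 [ 0.3957 -0.3062  0.002 ]] [ 0.50907915 -0.19230601  0.002     ]
[0.17843327 0.28502743 0.17538855] [ -12.08180038 -102.1904854   164.68312985]
[[277 190]
 [262 269]
 [392 296]
 [403 215]] [[ 0.6207 -0.0738  0.002 ]
 [ 0.4529 -0.0415  0.002 ]
 [ 0.3998 -0.3073  0.002 ]
 [ 0.5668 -0.3402  0.002 ]]
[[ 0.7084615 -0.1609646  0.15     ]] [[0.75000389 0.02292916 0.09      ]]
```

```bash
python3 -m pendant '[[0,0,0,0,0,0.0463,0],[0,0,0,0,0,0.0463,0],[0,0,0,0,0,0.0463,0],[0,0,0,0,0,0.0463,0],[0,0,0,0,0,0.0463,0],[0,0,0,0,0,0.0463,0],[0,0,0,0,0,0.0463,0],[0,0,0,0,0,0.0463,0],[0,0,0,0,0,0.0463,0],[0,0,0,0,0,0.0463,0],[0,0,0,0,0,0.0463,0],[0,0,0,0,0,0.0463,0]]' 40
python3 - <<'E'
from h import *
toolmove([0.4667,0.217,0.23],[180,0,-23.1])
E
```

```text
time: 1.35
ee_pos: [0.1761, 0.5168, 0.2267]
tcp_rot: [179.4, 2.5, -20.0]
wrist_force: [-1.1, 0.1, -0.5]
opening: 0.0853
t 1.35 pos [0.1761 0.5168 0.2267] rpy [179.35   2.54 -20.02] F [-1.1  0.1 -0.5] open 0.0853
shift/0.25 [ 1.5008  0.7298 -0.0716]
rotvec/pi [0.004  0.014  0.0172]
```

```bash
python3 -m pendant '[[0.15,0.073,0,0,0.004,0.006,0],[0.15,0.073,0,0,0.004,0.006,0],[0.15,0.073,0,0,0.004,0.006,0],[0.15,0.073,0,0,0,0,0],[0.15,0.073,0,0,0,0,0],[0.15,0.073,0,0,0,0,0],[0.15,0.073,0,0,0,0,0],[0.15,0.073,0,0,0,0,0],[0.15,0.073,0,0,0,0,0],[0.1,0.05,0,0,0,0,0],[0,0,0,0,0,0,0]]'
python3 - <<'E'
from h import *
toolmove([0.4667,0.217,0.23],[180,0,-23.1])
E
```

```text
time: 2.45
ee_pos: [0.4527, 0.1982, 0.2202]
tcp_rot: [179.0, 0.3, -23.7]
wrist_force: [-0.7, 0.6, -0.2]
opening: 0.0856
t 2.45 pos [0.4527 0.1982 0.2202] rpy [178.98   0.32 -23.66] F [-0.7  0.6 -0.2] open 0.0856
shift/0.25 [ 0.021  -0.0908 -0.0408]
rotvec/pi [ 0.0056  0.0018 -0.0031]
```

```bash
python3 -m pendant '[[0.01,-0.045,-0.02,0.006,0.002,-0.003,0],[0.011,-0.045,-0.02,0,0,0,0],[0,0,0,0,0,0,0]]'
python3 - <<'E'
from h import *
import json
toolmove([0.4667,0.217,0.23],[180,0,-23.1])
c=bot.calibration("wrist");np.save("w1.npy",c,allow_pickle=True)
cv2.imwrite("pics/w1.png",bot.camera("wrist")[:,:,::-1])
E
```

```text
time: 2.75
ee_pos: [0.467, 0.2187, 0.2305]
tcp_rot: [-179.8, -0.0, -23.1]
wrist_force: [-0.2, -0.2, -0.8]
opening: 0.0856
t 2.75 pos [0.467  0.2187 0.2305] rpy [-1.7978e+02 -2.0000e-02 -2.3110e+01] F [-0.2 -0.2 -0.8] open 0.0856
shift/0.25 [0.0017 0.0067 0.0018]
rotvec/pi [-0.0012 -0.0001 -0.0001]
```

View pics/w1.png

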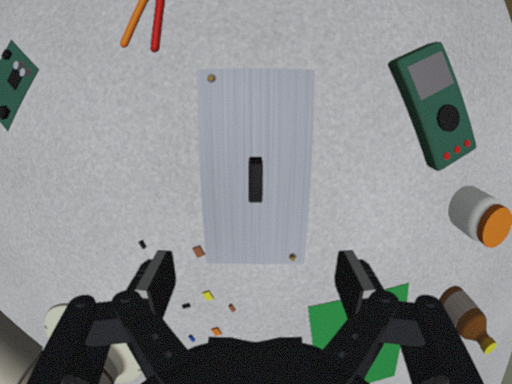

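Run:
```python
from h import *
c=np.load("w1.npy",allow_pickle=True).item()
im=cv2.imread("pics/w1.png")
cv2.imwrite("pics/w1c.png",cv2.resize(im[60:270,190:330],None,fx=2.8,fy=2.8,interpolation=cv2.INTER_CUBIC))
Q=at("wrist",[[211,77.5],[292.3,256.5]],0.072,c);print(Q,Q.mean(0),np.linalg.norm(Q[1]-Q[0]));d=Q[1]-Q[0]
print(np.degrees(np.arctan2(d[1],d[0]))-np.degrees(np.arctan2(90,204)))
g=im[:,:,1][150:215,235:280]<45
ys,xs=np.where(g);print(xs.min()+235,xs.max()+235,ys.min()+150,ys.max()+150)
print(at("wrist",[[256,160],[256,202]],0.1,c))
```

```text
[[0.46693805 0.33134369 0.072     ]
 [0.46923109 0.11188182 0.072     ]] [0.46808457 0.22161276 0.072     ] 0.2194738569147107
-113.207313699373
249 261 158 200
[[0.47710718 0.2408222  0.1       ]
 [0.460664   0.20202578 0.1       ]]
```

View pics/w1c.png

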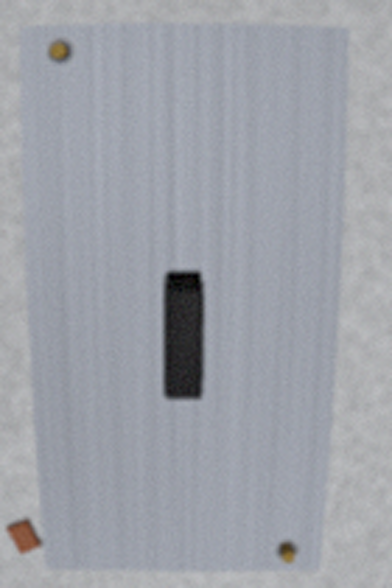

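Run:
```python
from h import *
c=np.load("w1.npy",allow_pickle=True).item()
P=at("wrist",[[255.2,162.9],[255.2,201.4],[249,182],[261.6,182]],0.1,c);print(P,P[:2].mean(0),np.linalg.norm(P[1]-P[0]),np.linalg.norm(P[3]-P[2]))
toolmove([0.4675,0.220,0.088-0.0+0.0187*0-0.0187],[180,0,-23.1])
```

```text
[[0.47531834 0.23853491 0.1       ]
 [0.46018684 0.20291279 0.1       ]
 [0.46248076 0.22354289 0.1       ]
 [0.47361599 0.21880825 0.1       ]] [0.46775259 0.22072385 0.1       ] 0.03870267983752211 0.012100007413487225
t 2.8 pos [0.4665 0.2183 0.2303] rpy [-1.7981e+02 -1.0000e-02 -2.3100e+01] F [-0.6 -0.3  0.1] open 0.0852
shift/0.25 [ 0.001  -0.0055  0.6439]
rotvec/pi [-0.0011 -0.      0.    ]
```

```bash
python3 -m pendant '[[0,-0.0055,0.1,-0.001,0,0,0],[0,0,0.12,0,0,0,0],[0,0,0.12,0,0,0,0],[0,0,0.12,0,0,0,0],[0,0,0.06,0,0,0,0],[0,0,0,0,0,0,0]]'
python3 - <<'E'
from h import *
toolmove([0.4675,0.220,0.072],[180,0,-23.1])
E
```

```text
time: 3.4
ee_pos: [0.464, 0.2241, 0.0965]
tcp_rot: [-179.8, -0.1, -22.6]
wrist_force: [-0.3, -0.1, -0.1]
opening: 0.0852
t 3.4 pos [0.464  0.2241 0.0965] rpy [-1.7979e+02 -9.0000e-02 -2.2570e+01] F [-0.3 -0.1 -0.1] open 0.0852
shift/0.25 [0.0192 0.0102 0.0978]
rotvec/pi [-0.0012 -0.0005  0.003 ]
```

```bash
python3 -m pendant '[[0.019,0.01,0.045,-0.001,0,0.003,0],[0,0,0.045,0,0,0,0],[0,0,0,0,0,0,0]]'
python3 - <<'E'
from h import *
toolmove([0.4675,0.220,0.072],[180,0,-23.1])
E
```

```text
time: 3.7
ee_pos: [0.4678, 0.2208, 0.0742]
tcp_rot: [-179.9, -0.2, -23.0]
wrist_force: [-0.0, 0.8, -0.4]
opening: 0.0853
t 3.7 pos [0.4678 0.2208 0.0742] rpy [-179.87   -0.18  -23.05] F [-0.   0.8 -0.4] open 0.0853
shift/0.25 [0.0001 0.0035 0.0089]
rotvec/pi [-0.0007 -0.001   0.0003]
```

Close on the handle.

```bash
python3 -m pendant '[[0,0.003,0.008,0,0,0,0.3],[0,0,0,0,0,0,0.6],[0,0,0,0,0,0,1],[0,0,0,0,0,0,1],[0,0,0,0,0,0,1],[0,0,0,0,0,0,1],[0,0,0,0,0,0,1]]' 60
python3 - <<'E'
from h import *
toolmove([0.4675,0.220,0.072],[180,0,-23.1])
E
```

```text
time: 4.4
ee_pos: [0.4686, 0.2205, 0.0743]
tcp_rot: [-179.7, -0.3, -23.1]
wrist_force: [0.2, 0.4, -0.8]
opening: 0.0128
t 4.4 pos [0.4686 0.2205 0.0743] rpy [-179.73   -0.29  -23.06] F [ 0.2  0.4 -0.8] open 0.0128
shift/0.25 [-0.0033  0.0037  0.009 ]
rotvec/pi [-0.0015 -0.0016  0.0002]
```

```bash
python3 -m pendant '[[0,0,-0.02,0,0,0,1],[0,0,-0.02,0,0,0,1],[0,0,-0.03,0,0,0,1],[0,0,-0.05,0,0,0,1],[0,0,-0.05,0,0,0,1],[0,0,-0.1,0,0,0,1],[0,0,-0.1,0,0,0,1],[0,0,-0.1,0,0,0,1],[0,0,-0.1,0,0,0,1],[0,0,0,0,0,0,1]]'
python3 - <<'E'
from h import *
toolmove([0.510,-0.191,0.23],[180,0,-11.3])
c=bot.calibration("wrist");np.save("w2.npy",c,allow_pickle=True)
cv2.imwrite("pics/w2.png",bot.camera("wrist")[:,:,::-1])
cv2.imwrite("pics/top2.png",bot.camera("top")[:,:,::-1])
E
```

```text
time: 5.4
ee_pos: [0.4669, 0.2199, 0.2281]
tcp_rot: [-179.7, -0.3, -23.1]
wrist_force: [0.6, -0.0, -3.4]
opening: 0.013
t 5.4 pos [0.4669 0.2199 0.2281] rpy [-179.69   -0.33  -23.06] F [ 0.6 -0.  -3.4] open 0.013
shift/0.25 [ 0.8022  1.4446 -0.0107]
rotvec/pi [-0.0015 -0.002  -0.0653]
```

View pics/w2.png

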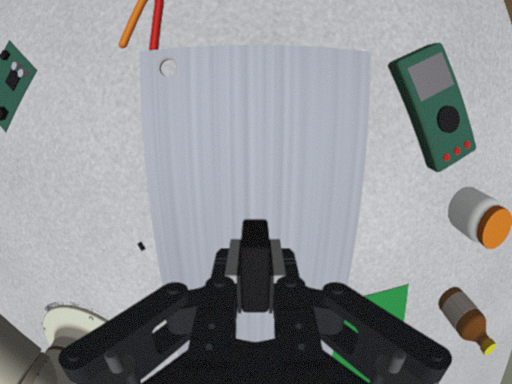

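View pics/top2.png

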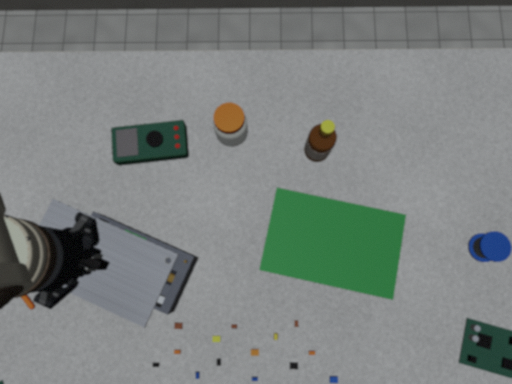

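```bash
python3 -m pendant '[[0.03,0.055,0,0,0,0,1],[0.06,0.11,0,0,0,0,1],[0.08,0.145,0,0,0,0,1],[0.08,0.145,0,0,0,0,1],[0.08,0.145,0,0,0,0,1],[0.08,0.145,0,0,0,0,1],[0.08,0.145,0,0,0,0,1],[0.08,0.145,0,0,0,0,1],[0.08,0.145,0,0,0,0,1],[0.08,0.145,0,0,0,0,1],[0.04,0.07,0,0,0,0,1],[0,0,0,0,0,0,1]]'
python3 - <<'E'
from h import *
toolmove([0.510,-0.191,0.23],[180,0,-11.3])
E
```

```text
time: 6.7
ee_pos: [0.4985, -0.1985, 0.2041]
tcp_rot: [179.5, 1.2, -23.0]
wrist_force: [0.2, -0.1, -3.3]
opening: 0.0131
t 6.7 pos [ 0.4985 -0.1985  0.2041] rpy [179.49   1.2  -22.98] F [ 0.2 -0.1 -3.3] open 0.0131
shift/0.25 [ 0.0284 -0.0447 -0.1045]
rotvec/pi [ 0.0021  0.0069 -0.0648]
```

```bash
python3 -m pendant '[[0,0,0,0.002,0.007,-0.03,1],[0,0,0,0,0,-0.025,1],[0,0,0,0,0,-0.01,1],[0,0,0,0,0,0,1]]'
python3 - <<'E'
from h import *
toolmove([0.510,-0.191,0.1],[180,0,-11.3])
E
```

```text
time: 7.1
ee_pos: [0.4947, -0.1986, 0.1984]
tcp_rot: [-180.0, 0.5, -11.0]
wrist_force: [0.3, 0.3, -3.0]
opening: 0.013
t 7.1 pos [ 0.4947 -0.1986  0.1984] rpy [-179.97    0.46  -10.96] F [ 0.3  0.3 -3. ] open 0.013
shift/0.25 [ 0.0576 -0.0413  0.3932]
rotvec/pi [-0.0002  0.0026  0.0019]
```

```bash
python3 -m pendant '[[0.03,-0.02,0.04,0,0.003,0.002,1],[0.028,-0.02,0.08,0,0,0,1],[0,0,0.1,0,0,0,1],[0,0,0.1,0,0,0,1],[0,0,0.1,0,0,0,1],[0,0,0.05,0,0,0,1],[0,0,0,0,0,0,1]]'
python3 - <<'E'
from h import *
toolmove([0.510,-0.191,0.0143],[180,0,-11.3])
cv2.imwrite("pics/top3.png",bot.camera("top")[:,:,::-1])
cv2.imwrite("pics/sc3.png",cv2.resize(bot.camera("scene")[120:290,100:450,::-1],None,fx=2.2,fy=2.2))
E
```

```text
time: 7.8
ee_pos: [0.5115, -0.1871, 0.0702]
tcp_rot: [-179.9, -0.0, -11.7]
wrist_force: [-0.6, 0.2, -2.6]
opening: 0.0131
t 7.8 pos [ 0.5115 -0.1871  0.0702] rpy [-179.88   -0.    -11.67] F [-0.6  0.2 -2.6] open 0.0131
shift/0.25 [-0.0026  0.0168  0.2235]
rotvec/pi [-0.0007 -0.     -0.0021]
```

View pics/top3.png

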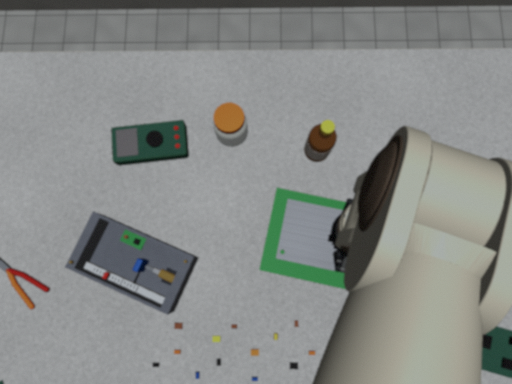

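View pics/sc3.png

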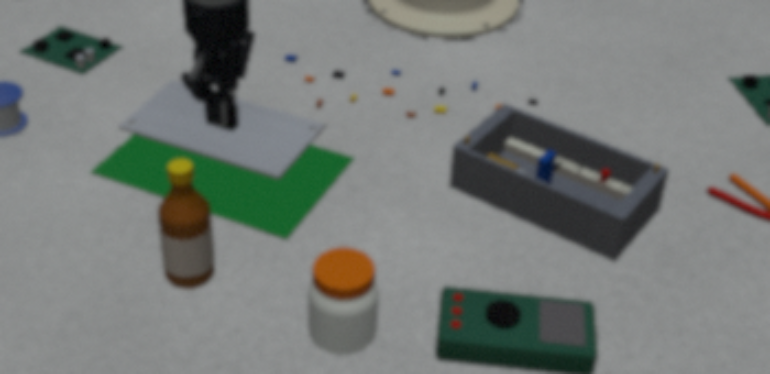

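```bash
python3 -m pendant '[[-0.002,0.015,0.04,0,0,-0.002,1],[0,0,0.05,0,0,0,1],[0,0,0.05,0,0,0,1],[0,0,0.04,0,0,0,1],[0,0,0.02,0,0,0,1],[0,0,0,0,0,0,1]]'
python3 - <<'E'
from h import *
toolmove([0.510,-0.191,0.0143],[180,0,-11.3])
E
```

```text
time: 8.5
ee_pos: [0.5131, -0.1923, 0.0211]
tcp_rot: [-179.9, -0.4, -11.3]
wrist_force: [-0.4, 0.3, -3.4]
opening: 0.0128
t 8.5 pos [ 0.5131 -0.1923  0.0211] rpy [-179.95   -0.44  -11.32] F [-0.4  0.3 -3.4] open 0.0128
shift/0.25 [-0.0134 -0.0027  0.0273]
rotvec/pi [-0.0003 -0.0025 -0.0001]
```

```bash
python3 -m pendant '[[-0.01,-0.002,0.008,0,-0.0025,0,1],[0,0,0.008,0,0,0,1],[0,0,0,0,0,0,1]]'
python3 - <<'E'
from h import *
toolmove([0.510,-0.191,0.0143],[180,0,-11.3])
E
```

```text
time: 8.8
ee_pos: [0.5109, -0.1913, 0.0173]
tcp_rot: [-180.0, 0.0, -11.3]
wrist_force: [1.0, 0.2, -3.4]
opening: 0.0129
t 8.8 pos [ 0.5109 -0.1913  0.0173] rpy [-1.7995e+02  1.0000e-02 -1.1320e+01] F [ 1.   0.2 -3.4] open 0.0129
shift/0.25 [-0.0036 -0.0006  0.0122]
rotvec/pi [-0.0003  0.0001 -0.0001]
```

```bash
python3 -m pendant '[[-0.003,0,0.006,0,0,0,1],[0,0,0.005,0,0,0,1]]'
python3 -m pendant '[[0,0,0.004,0,0,0,1]]'
python3 -m pendant '[[0,0,0.003,0,0,0,1]]'
```

```text
time: 9.0
ee_pos: [0.5105, -0.1913, 0.0151]
tcp_rot: [-180.0, -0.1, -11.3]
wrist_force: [-0.3, 1.1, -3.5]
opening: 0.0129
time: 9.1
ee_pos: [0.5107, -0.1913, 0.0142]
tcp_rot: [-180.0, -0.1, -11.3]
wrist_force: [0.4, -0.2, -1.2]
opening: 0.013
time: 9.2
ee_pos: [0.5107, -0.1914, 0.0142]
tcp_rot: [-180.0, -0.1, -11.3]
wrist_force: [-5.6, 1.5, 8.6]
opening: 0.0126
```

```bash
python3 -m pendant '[[0,0,0,0,0,0,0.85],[0,0,0,0,0,0,0.7],[0,0,0,0,0,0,0.4],[0,0,0,0,0,0,0],[0,0,0,0,0,0,0],[0,0,0,0,0,0,0],[0,0,-0.03,0,0,0,0],[0,0,-0.06,0,0,0,0],[0,0,-0.12,0,0,0,0],[0,0,-0.12,0,0,0,0],[0,0,-0.2,0,0,0,0],[0,0,-0.2,0,0,0,0]]'
python3 - <<'E'
from h import *
toolmove([0.510,-0.191,0.25],[180,0,-11.3])
cv2.imwrite("pics/w4.png",bot.camera("wrist")[:,:,::-1])
E
```

```text
time: 10.4
ee_pos: [0.5077, -0.1904, 0.1997]
tcp_rot: [-179.9, 0.3, -11.3]
wrist_force: [0.9, -1.4, 0.7]
opening: 0.0851
t 10.4 pos [ 0.5077 -0.1904  0.1997] rpy [-179.91    0.28  -11.32] F [ 0.9 -1.4  0.7] open 0.0851
shift/0.25 [ 8.500e-03  2.000e-04 -2.014e-01]
rotvec/pi [-0.0005  0.0015 -0.0001]
```

View pics/w4.png

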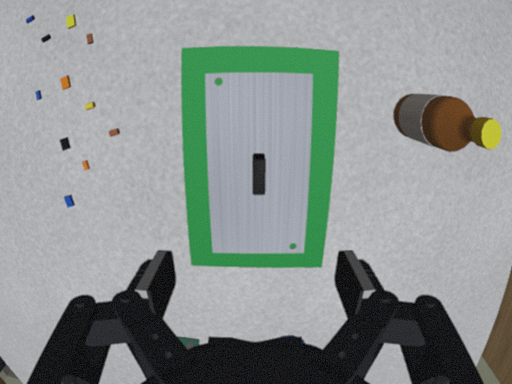

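Run:
```python
from h import *
c=bot.calibration("wrist")
M=at("wrist",[[182,48],[338,51],[322,267],[192,267]],0.002,c);C=at("wrist",[[205,73],[312,74],[305,254],[212,254]],0.006,c)
R_=R.from_euler('z',-78.7,degrees=True)
for P in (M,C):print(P.round(4),P.mean(0).round(4),np.linalg.norm(np.roll(P,-1,0)-P,axis=1).round(4))
print(R_.apply(C.mean(0)-M.mean(0)))
im=cv2.imread("pics/top3.png")
cv2.imwrite("pics/box3.png",cv2.resize(im[205:320,60:205],None,fx=5,fy=5,interpolation=cv2.INTER_CUBIC))
```

```text
[[ 0.4553 -0.0342  0.002 ]
 [ 0.6337 -0.0721  0.002 ]
 [ 0.5756 -0.3542  0.002 ]
 [ 0.3948 -0.3173  0.002 ]] [ 0.5148 -0.1944  0.002 ] [0.1824 0.2879 0.1845 0.2895]
[[ 0.4763 -0.0711  0.006 ]
 [ 0.5964 -0.0957  0.006 ]
 [ 0.5536 -0.3242  0.006 ]
 [ 0.4299 -0.299   0.006 ]] [ 0.5141 -0.1975  0.006 ] [0.1226 0.2325 0.1262 0.2326]
[-0.00316518  0.00016067  0.004     ]
```

View pics/box3.png

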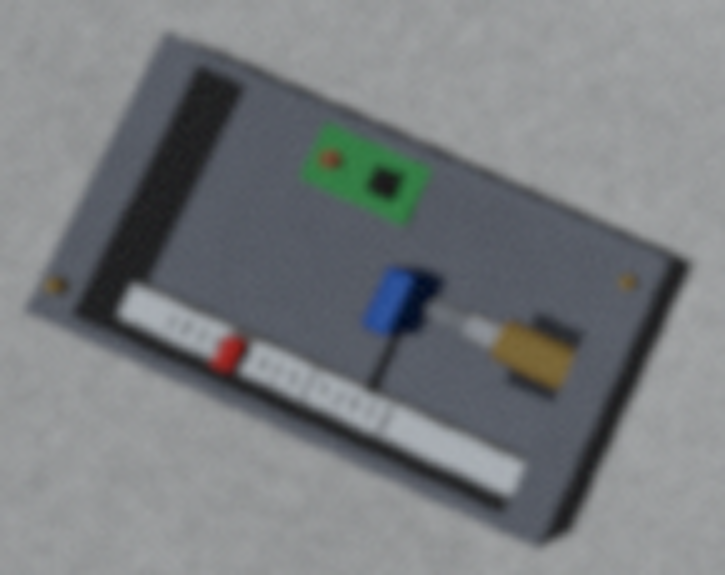

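```bash
python3 - <<'E'
from h import *
toolmove([0.466,0.215,0.25],[180,0,66.9])
E
python3 -m pendant '[[0,0,0,0,0,-0.0434,0],[0,0,-0.02,0,0,-0.0434,0],[0,0,-0.03,0,0,-0.0434,0],[0,0,-0.03,0,0,-0.0434,0],[0,0,-0.03,0,0,-0.0434,0],[0,0,-0.03,0,0,-0.0434,0],[0,0,-0.03,0,0,-0.0434,0],[0,0,-0.03,0,0,-0.0434,0],[0,0,0,0,0,-0.0434,0],[0,0,0,0,0,-0.0434,0]]'
python3 - <<'E'
from h import *
toolmove([0.466,0.215,0.25],[180,0,66.9])
E
```

```text
t 10.45 pos [ 0.5096 -0.1911  0.209 ] rpy [179.99  -0.33 -11.32] F [-3.8  2.5  6.4] open 0.0852
shift/0.25 [-0.4889 -1.5587 -0.1673]
rotvec/pi [ 0.0013 -0.0015 -0.4345]
time: 11.45
ee_pos: [0.509, -0.191, 0.281]
tcp_rot: [178.4, -0.0, 69.8]
wrist_force: [-0.0, 0.5, -0.0]
opening: 0.0854
t 11.45 pos [ 0.509 -0.191  0.281] rpy [ 1.7844e+02 -3.0000e-02  6.9830e+01] F [-0.   0.5 -0. ] open 0.0854
shift/0.25 [ 1.4649 -0.7246  0.1051]
rotvec/pi [ 0.0087 -0.0004  0.0162]
```

```bash
python3 -m pendant '[[0.08,-0.04,0,0.004,0,0.008,0],[0.15,-0.075,0.01,0.004,0,0.008,0],[0.15,-0.075,0.01,0,0,0,0],[0.15,-0.075,0.01,0,0,0,0],[0.15,-0.075,0.01,0,0,0,0],[0.15,-0.075,0.01,0,0,0,0],[0.15,-0.075,0.01,0,0,0,0],[0.15,-0.075,0.01,0,0,0,0],[0.15,-0.075,0.01,0,0,0,0],[0.15,-0.075,0.01,0,0,0,0],[0,0,0,0,0,0,0]]'
python3 - <<'E'
from h import *
toolmove([0.466,0.215,0.25],[180,0,66.9])
E
```

```text
time: 12.55
ee_pos: [0.4775, 0.2214, 0.2714]
tcp_rot: [179.2, -0.5, 67.0]
wrist_force: [-0.3, -0.6, -0.5]
opening: 0.0852
t 12.55 pos [0.4775 0.2214 0.2714] rpy [179.16  -0.47  66.98] F [-0.3 -0.6 -0.5] open 0.0852
shift/0.25 [-0.0423 -0.0334  0.0847]
rotvec/pi [ 0.0047 -0.0026  0.0004]
```

```bash
python3 -m pendant '[[-0.03,-0.02,0.07,0.005,-0.002,0,0],[-0.01,-0.01,0.07,0,0,0,0],[0,0,0,0,0,0,0],[0,0,0,0,0,0,0]]'
python3 - <<'E'
from h import *
toolmove([0.461,0.205,0.10],[180,0,66.9])
c=bot.calibration("wrist");np.save("w5.npy",c,allow_pickle=True)
im=bot.camera("wrist")[:,:,::-1]
cv2.imwrite("pics/w5.png",im)
cv2.imwrite("pics/w5c.png",cv2.resize(im[80:280,120:390],None,fx=2.9,fy=2.9,interpolation=cv2.INTER_CUBIC))
E
```

```text
time: 12.95
ee_pos: [0.4662, 0.216, 0.2405]
tcp_rot: [179.9, -0.3, 67.2]
wrist_force: [0.6, 0.5, -0.0]
opening: 0.0856
t 12.95 pos [0.4662 0.216  0.2405] rpy [179.88  -0.29  67.17] F [ 0.6  0.5 -0. ] open 0.0856
shift/0.25 [-0.0514 -0.0034  0.5617]
rotvec/pi [ 0.0007 -0.0016  0.0015]
```

View pics/w5c.png

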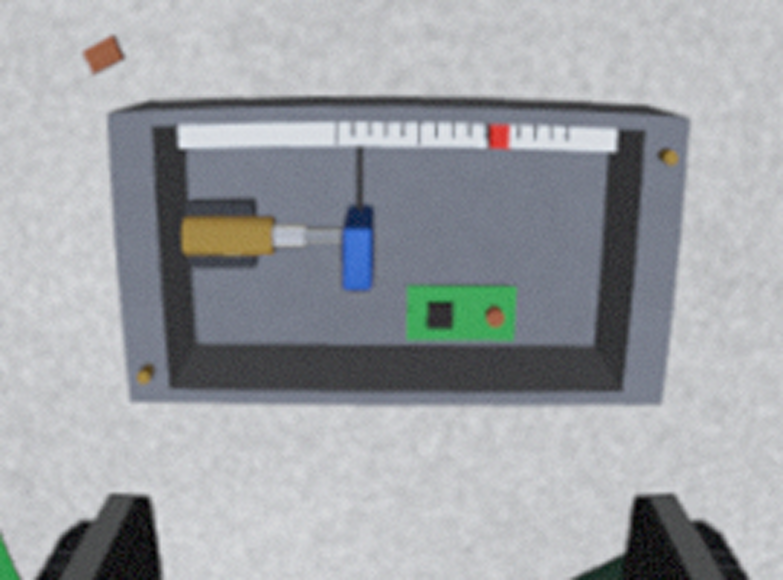

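Run:
```python
from h import *
c=np.load("w5.npy",allow_pickle=True).item()
f=lambda a:(np.array(a,float)+.5)/2.9-.5+[120,80]
pin=at("wrist",f([[144,373],[669,156]]),0.072,c);O=pin.mean(0);d=pin[1]-pin[0];a=np.degrees(np.arctan2(d[1],d[0])-np.arctan2(90,204));print("pins",pin,O,np.linalg.norm(d),a)
B=lambda P:(R.from_euler('z',-a,degrees=True).apply(P-[O[0],O[1],0])*1000).round(1)
print("tab top",B(at("wrist",f([[342,259],[372,259],[357,227],[357,291]]),0.058,c)))
print("tip",B(at("wrist",f([[360.5,150]]),0.022,c)))
print("mark edges z20,32",B(at("wrist",f([[488,137],[509,137]]),0.020,c)),B(at("wrist",f([[488,137],[509,137]]),0.032,c)))
print("ledge",B(at("wrist",f([[178,135],[617,140]]),0.020,c)))
print("corners",B(at("wrist",f([[131,403],[662,403],[688,118],[109,114]]),0.062,c)))
print("cam",B(c["xyz"][None]))
# top camera
g=lambda a:(np.array(a,float)+.5)/5-.5+[60,205]
pin=at("top",g([[628,281],[54,286]]),0.072);print(pin,pin.mean(0))
```

```text
pins [[0.46670406 0.11032635 0.072     ]
 [0.46503011 0.33100828 0.072     ]] [0.46586709 0.22066732 0.072     ] 0.2206882741057624 66.6286553848992
tab top [[-21.7  -1.2  58. ]
 [-10.   -1.1  58. ]
 [-15.8  11.6  58. ]
 [-15.8 -14.2  58. ]]
tip [[-15.6  36.9  22. ]]
mark edges z20,32 [[38.  43.1 20. ]
 [47.  43.3 20. ]] [[36.6 44.4 32. ]
 [45.3 44.6 32. ]]
ledge [[-94.1  43.9  20. ]
 [ 94.3  43.9  20. ]]
corners [[-111.2  -62.4   62. ]
 [ 112.5  -60.5   62. ]
 [ 111.1   58.6   62. ]
 [-111.    57.5   62. ]]
cam [[ -4.6  83.3 382.9]]
[[0.46799503 0.10653028 0.072     ]
 [0.46518976 0.32917474 0.072     ]] [0.4665924  0.21785251 0.072     ]
```

```bash
python3 -m pendant '[[-0.03,-0.003,0.06,0.001,-0.001,0.001,0.53],[-0.017,0,0.12,0,0,0,0.53],[0,0,0.12,0,0,0,0.53],[0,0,0.12,0,0,0,0.53],[0,0,0.06,0,0,0,0.53],[0,0,0,0,0,0,0.53],[0,0,0,0,0,0,0.53]]'
python3 - <<'E'
from h import *
toolmove([0.4601,0.2053,0.0263],[180,0,66.8])
E
```

```text
time: 13.7
ee_pos: [0.4658, 0.2048, 0.1263]
tcp_rot: [179.6, -0.6, 66.8]
wrist_force: [0.3, 0.1, 0.6]
opening: 0.0402
t 13.7 pos [0.4658 0.2048 0.1263] rpy [179.56  -0.62  66.78] F [0.3 0.1 0.6] open 0.0402
shift/0.25 [-0.0116 -0.0248  0.3998]
rotvec/pi [ 0.0025 -0.0034 -0.0001]
```

```bash
python3 -m pendant '[[-0.005,-0.02,0.03,0.0025,-0.0034,0,0.53],[0,-0.005,0.06,0,0,0,0.53],[0,0,0.06,0,0,0,0.53],[0,0,0.05,0,0,0,0.53],[0,0,0,0,0,0,0.53]]'
python3 - <<'E'
from h import *
toolmove([0.4601,0.2053,0.0263],[180,0,66.8])
im=bot.camera("wrist")[:,:,::-1];cv2.imwrite("pics/w6.png",im)
E
```

```text
time: 14.2
ee_pos: [0.4607, 0.207, 0.0753]
tcp_rot: [179.9, -0.1, 66.8]
wrist_force: [-0.6, -1.6, 0.2]
opening: 0.04
t 14.2 pos [0.4607 0.207  0.0753] rpy [ 1.7988e+02 -1.3000e-01  6.6770e+01] F [-0.6 -1.6  0.2] open 0.04
shift/0.25 [-0.0075 -0.      0.1959]
rotvec/pi [ 0.0007 -0.0007 -0.0002]
```

View pics/w6.png

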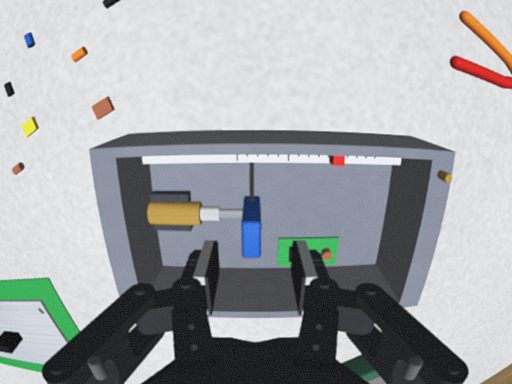

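```bash
python3 -m pendant '[[-0.007,0,0.05,0,0,0,0.53],[0,0,0.06,0,0,0,0.53],[0,0,0.05,0,0,0,0.53],[0,0,0.02,0,0,0,0.53],[0,0,0,0,0,0,0.53]]'
python3 - <<'E'
from h import *
toolmove([0.4601,0.2053,0.0263],[180,0,66.8])
E
```

```text
time: 14.75
ee_pos: [0.4608, 0.2054, 0.0285]
tcp_rot: [179.8, -0.2, 66.8]
wrist_force: [0.3, 0.0, -0.2]
opening: 0.0404
t 14.75 pos [0.4608 0.2054 0.0285] rpy [179.79  -0.22  66.76] F [ 0.3  0.  -0.2] open 0.0404
shift/0.25 [-0.0014 -0.0027  0.0089]
rotvec/pi [ 0.0012 -0.0012 -0.0002]
```

```bash
python3 -m pendant '[[0,-0.002,0.006,0.001,-0.001,0,0.7],[0,0,0,0,0,0,1],[0,0,0,0,0,0,1],[0,0,0,0,0,0,1],[0,0,0,0,0,0,1]]' 80
python3 - <<'E'
from h import *
toolmove([0.4601,0.2053,0.0263],[180,0,66.8])
im=bot.camera("wrist")[:,:,::-1];cv2.imwrite("pics/w7.png",cv2.resize(im[100:330,80:460],None,fx=2,fy=2))
E
```

```text
time: 15.25
ee_pos: [0.4602, 0.2048, 0.0276]
tcp_rot: [180.0, 0.1, 66.7]
wrist_force: [-1.0, -0.5, -2.5]
opening: 0.0112
t 15.25 pos [0.4602 0.2048 0.0276] rpy [1.7997e+02 6.0000e-02 6.6730e+01] F [-1.  -0.5 -2.5] open 0.0112
shift/0.25 [ 0.0016 -0.0012  0.0053]
rotvec/pi [ 0.0002  0.0003 -0.0004]
```

View pics/w7.png

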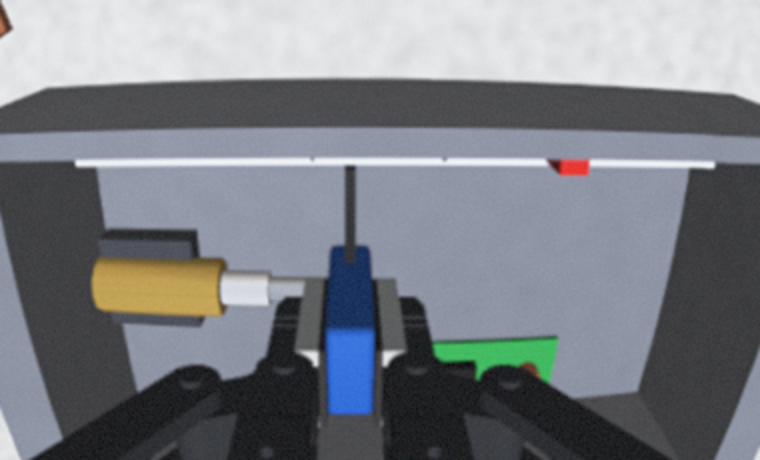

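```bash
python3 -m pendant '[[0.02,0,0,0,0,0,1],[0.03,0,0,0,0,0,1],[0.03,0,0,0,0,0,1],[0.03,0,0,0,0,0,1],[0.03,0,0,0,0,0,1],[0.03,0,0,0,0,0,1],[0.03,0,0,0,0,0,1],[0,0,0,0,0,0,1]]'
python3 - <<'E'
from h import *
toolmove([0.4602+.0576*np.cos(np.radians(66.7)),0.2048+.0576*np.sin(np.radians(66.7)),0.0276],[180,0,66.7])
E
```

```text
time: 16.1
ee_pos: [0.4778, 0.2456, 0.0276]
tcp_rot: [180.0, 0.9, 66.5]
wrist_force: [-4.5, -8.5, 2.0]
opening: 0.0111
t 16.1 pos [0.4778 0.2456 0.0276] rpy [179.95   0.94  66.52] F [-4.5 -8.5  2. ] open 0.0111
shift/0.25 [ 0.0526 -0.0001 -0.0008]
rotvec/pi [ 0.0003  0.0052 -0.001 ]
```

```bash
python3 -m pendant '[[0.02,0,0,0,0.003,0,1],[0.02,0,0,0,0.002,0,1],[0.015,0,0,0,0,0,1],[0,0,0,0,0,0,1]]'
python3 - <<'E'
from h import *
toolmove([0.4602+.0576*np.cos(np.radians(66.7)),0.2048+.0576*np.sin(np.radians(66.7)),0.0276],[180,0,66.7])
c=bot.calibration("wrist");np.save("w8.npy",c,allow_pickle=True)
im=bot.camera("wrist")[:,:,::-1];cv2.imwrite("pics/w8r.png",im);cv2.imwrite("pics/w8.png",cv2.resize(im[130:260,180:320],None,fx=5,fy=4.5,interpolation=cv2.INTER_CUBIC))
cv2.imwrite("pics/top8.png",cv2.resize(bot.camera("top")[205:320,60:205,::-1],None,fx=5,fy=5,interpolation=cv2.INTER_CUBIC))
E
```

```text
time: 16.5
ee_pos: [0.4812, 0.2538, 0.0276]
tcp_rot: [179.9, 0.7, 66.4]
wrist_force: [-4.5, -9.5, 2.6]
opening: 0.011
t 16.5 pos [0.4812 0.2538 0.0276] rpy [179.95   0.68  66.43] F [-4.5 -9.5  2.6] open 0.011
shift/0.25 [ 0.0172  0.0001 -0.0002]
rotvec/pi [ 0.0003  0.0038 -0.0015]
```

View pics/w8.png

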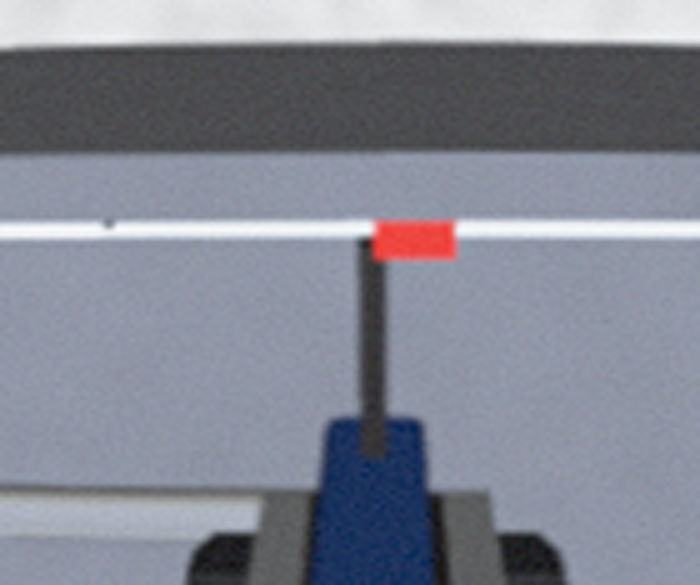

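View pics/top8.png

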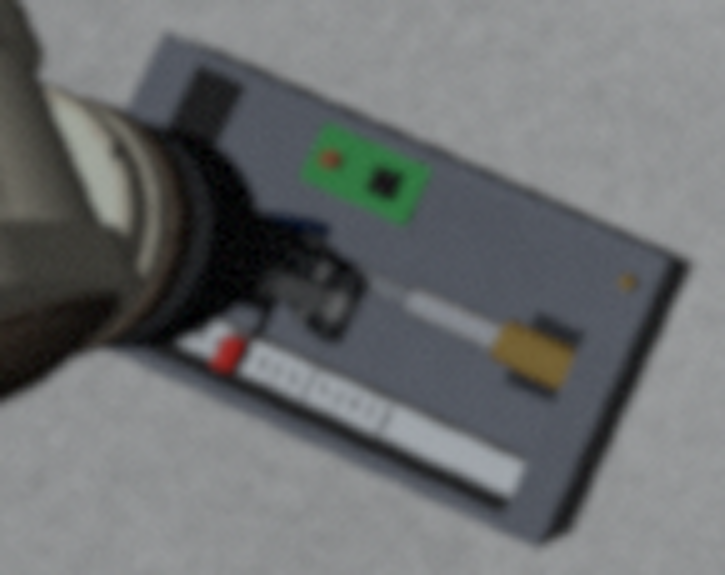

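```bash
python3 -m pendant '[[0.012,0,0,0,0.003,0,1],[0.012,0,0,0,0,-0.001,1]]'
python3 - <<'E'
from h import *
toolmove([0.4602+.0576*np.cos(np.radians(66.7)),0.2048+.0576*np.sin(np.radians(66.7)),0.0276],[180,0,66.7])
E
```

```text
time: 16.8
ee_pos: [0.4823, 0.2563, 0.0276]
tcp_rot: [179.9, 0.5, 66.5]
wrist_force: [-5.2, -11.0, 2.9]
opening: 0.0109
t 16.8 pos [0.4823 0.2563 0.0276] rpy [179.95   0.49  66.54] F [ -5.2 -11.    2.9] open 0.0109
shift/0.25 [ 0.0064  0.0002 -0.0001]
rotvec/pi [ 0.0003  0.0027 -0.0009]
```

```bash
python3 -m pendant '[[0.012,0,0,0,0,0,1],[0.006,0,0,0,0,0,1]]'
python3 - <<'E'
from h import *
toolmove([0.4602+.0576*np.cos(np.radians(66.7)),0.2048+.0576*np.sin(np.radians(66.7)),0.0276],[180,0,66.7])
c=bot.calibration("wrist");np.save("w9.npy",c,allow_pickle=True)
im=bot.camera("wrist")[:,:,::-1];cv2.imwrite("pics/w9r.png",im);cv2.imwrite("pics/w9.png",cv2.resize(im[160:240,190:310],None,fx=6,fy=6,interpolation=cv2.INTER_CUBIC))
toolmove([0.4602+.0576*np.cos(np.radians(66.7)),0.2048+.0576*np.sin(np.radians(66.7)),0.0276],[180,0,66.7])
E
```

```text
time: 17.0
ee_pos: [0.483, 0.2578, 0.0276]
tcp_rot: [179.9, 0.8, 66.5]
wrist_force: [-4.1, -10.7, 2.9]
opening: 0.0108
t 17.0 pos [0.483  0.2578 0.0276] rpy [179.95   0.84  66.47] F [ -4.1 -10.7   2.9] open 0.0108
shift/0.25 [-0.0003  0.0002  0.    ]
rotvec/pi [ 0.0003  0.0047 -0.0013]
t 17.05 pos [0.483  0.2578 0.0276] rpy [179.94   0.84  66.47] F [ -4.7 -10.    4.1] open 0.0111
shift/0.25 [-0.0004  0.0001  0.0001]
rotvec/pi [ 0.0003  0.0047 -0.0013]
```

View pics/w9.png

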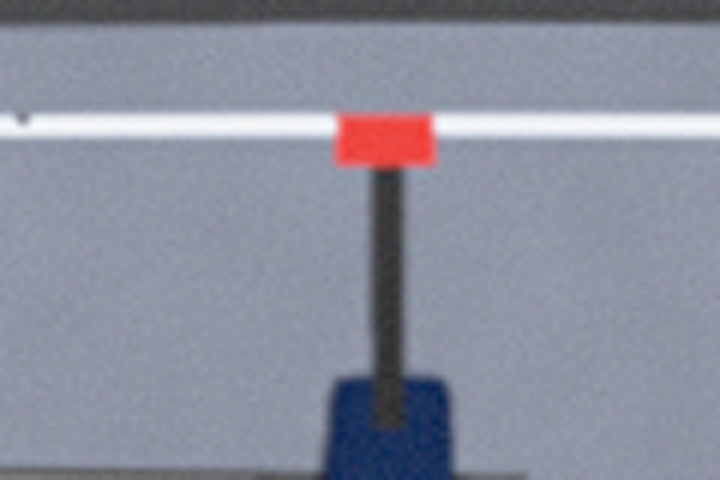

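Run:
```python
from h import *
c=np.load("w9.npy",allow_pickle=True).item()
f=lambda a:(np.array(a,float)+.5)/6-.5+[190,160]
a=66.7;B=lambda P:(R.from_euler('z',-a,degrees=True).apply(P-[.4664,.22,0])*1000).round(2)
print(B(at("wrist",f([[335.5,160],[436.5,160]]),0.032,c)),B(at("wrist",f([[373,172],[404,172]]),0.024,c)))
cv2.imwrite("pics/top10.png",bot.camera("top")[:,:,::-1])
cv2.imwrite("pics/sc10.png",bot.camera("scene")[:,:,::-1])
o=bot.get_obs();print(o["time"],o["ee_pos"],o["qd"].round(2))
```

```text
[[37.99 40.63 32.  ]
 [46.21 40.64 32.  ]] [[40.82 36.97 24.  ]
 [43.5  36.98 24.  ]]
17.15 [0.48299557 0.2577654  0.0276406 ] [-0.15 -0.18  0.02 -0.03  0.12 -0.01]
```

View pics/top10.png

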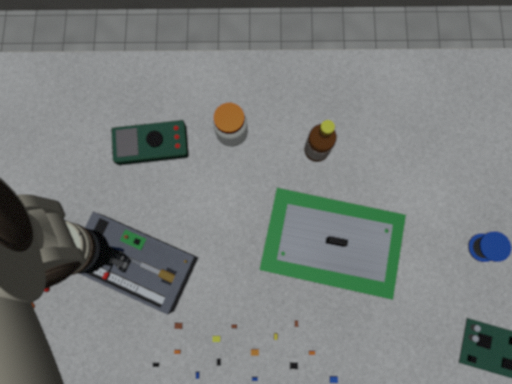

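View pics/sc10.png

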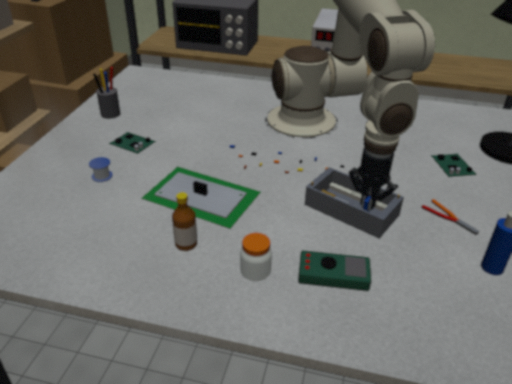

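Mark is at box x 42.10 mm and the pointer at 42.16 mm. The arm is steady, and the cover lies flat and centred on the mat.

Run:
```python
from workcell import bot
print(bot.job_done()); print(bot.get_obs()["ee_pos"])
```

```text
the job is handed in; nothing more can be done
None
the job is handed in; nothing more can be done
```

I laid the cover on the green mat and let go of it. Then I pulled the rod out by its blue tab, about 58 mm, to the red mark. I handed the job in at about 17.2 s, with the gripper still holding the tab (set to grip at 80 N).

- **Cover:** the wrist camera showed it flat, along the mat and about 3 mm off centre. I set it down with about 9 N of wrist force.
- **Rod:** in the last wrist picture the pointer was at box x 42.2 mm and the mark at 42.1 mm. An earlier, more distant view put the mark at about 41.6 mm. Over the next 0.15 s the arm did not move. The wrist felt a pull of about 11 N, where the spring figures give about 12 N.
- **Tilt:** the tool stands about 0.8° off vertical under the spring's pull; I left it that way.
- **Bottle, jar and meter:** the last top and scene pictures show them unmoved.

The largest wrist force I read was about 12 N. I could not read the state after handing in, so the final second is unchecked.

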